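# Roll the bar into the V-block and set it against the stop

### The arm

A 7-joint arm with a two-finger parallel gripper is mounted at the origin on the work surface. World frame = base frame: x ahead of the robot, y to its left, z up, the work surface at z = 0. Lengths are in mm, angles in rad, forces in N, time in s.
With the tool pointing down it reaches from about 350 to 900 mm from the base axis. Payload 7.2 kg.
Tool frame: the origin (TCP) lies at the very end of the fingers, on their centre line; the grasp point (between the pads) lies 19 mm behind it; x points along the fingers, y is the direction in which the jaws open and shut, and the axes are right-handed (so a half turn about x gives the same grasp; the last joint's range is limited). The gripper opens to 88 mm and grips with 3 to 60 N. Pads are 20 mm wide; open, the fingers measure 115 mm over their backs; the gripper's body (75 mm by 178 mm) begins 61 mm behind the grasp point.
Start: joints at [1.064, 0.411, -0.013, 1.596, 0.006, 1.134, -0.082], TCP at [265.523, -565.797, 222.653] pointing down, gripper open.
Joint ranges: [-2.95, 2.95], [-0.29, 1.99], [-1.47, 1.44], [0.14, 2.54], [-1.03, 4.17], [0.13, 1.85], [-2.86, 2.86]. Speed limits (rad/s): [2.39, 2.39, 3.01, 3.01, 3.14, 3.14, 3.14].

### API

Orientations are given as a unit quaternion [w, x, y, z].
In Python, from workcell import read_state, capture, job_done gives the robot as it stands.
- The arm moves only by the tool send_rows, never from a script. Its argument "series" is one flat list of numbers, 7 for each row, row after row: the turn, a rotation vector about the tool's x, y, z in degrees, then the shift along the tool's x, y, z in cm, then the closure, from 0 (fully open) to 1 (shut). A call has 1 to 20 rows; each row shifts and turns the pose as measured when the row begins, along the tool's axes as they then stand; what a row does not reach is not made up. A row lasts 1/12 s, in which the tool goes at most 41.7 mm and 7.16 degrees, less where a joint would pass 70% of its speed; a pose out of reach is approached as far as the arm can. A call with a gripper value outside its range is refused whole. The fingers move at their own pace and stop on an object; "newtons" is the grip in N (left out, the last holds). Time passes only in rows, so rows that do not move let the fingers close. It gives the time, the measured TCP pose, the force and the opening at its end, in the units of the state.
- read_state(): the state, without advancing time (a new reading comes with each control period).
- capture(name): name is "side" or "top"; returns a dict with "image" (384x512x3 uint8, red, green, blue), "camera_matrix" (3x3 intrinsics, pixels), "k1" (the pictures are not rectified: a ray, as slopes to the right and down, at radius r is drawn at 1 + k1 r^2 times it, then the intrinsics apply), "pose" (4x4, takes a point from camera to world coordinates). Camera axes: x right, y up, looking along -z (the intrinsics and any distortion apply to the point x, -y, -z); pixel columns grow to the right and rows downward; lengths in mm; the calibration is good to about 2 mm. A picture is of the moment at which its call begins. There is no depth.
- job_done(): hands the job in, once; it reports no verdict.
The state is a dict: "clock": time; "qpos": joint angles; "joint_velocities": joint speeds; "joint_efforts": joint torques, N m; "tcp_pos": TCP position; "tool_rot": TCP orientation; "wrist_force": force on the tool from outside, world axes, zero at the start; "wrist_torque": the same for the moment, N m; "finger_gap": opening from 0.0 (shut) to 1.0 (fully open).
Only numpy, scipy, OpenCV 4.12 (cv2) and the standard library are available. Lean on these libraries where they do the work, as an engineer would, in place of code of your own. Each camera call takes 0.05 s, during which the arm holds its last target. There are 200 camera calls.

### The job

On the marking-out board, roll the thicker of the two brass bars across the board until it drops into the V-block, then push it along the V until its end is fully home against the steel stop plate. Only roll and push it with your fingers: do not lift it, tip it up or let it fall off the board, and leave the thin bar and everything else on the board and bench where it is.

Things in the scene. Friction and masses are not known exactly. Their poses are not given: they have to be found in the camera images.
- bar: the thicker brass bar, a plain cylinder 30 mm in diameter and 110 mm long, about 0.6 kg. Origin at its centre (on the axis, half-way along), x along its axis. It starts lying on the board 80 to 125 mm left or right of the V's centre line, up to 0.2 rad askew to the V. Pushed from the side it rolls; let go, it soon stops
- vee (a point): point on the stop plate's face, over the V's centre line, level with the board's top (42 mm above the bench). x runs along the V into the stop plate (away from the robot), y left across the board, z up. The thick bar seated in the V has its axis 5 mm above this level; home against the stop its centre is 55 mm from here along -x. The stop is 50 mm wide and stands 26 mm above the board
- station: the fixed wooden board, 260 (x) x 400 (y) x 42 mm high, with 14 mm high, 10 mm wide battens along its left and right edges. Origin at its underside's centre. A steel V-block is let in level with its top along x, from x = -80 to the stop at x = +70 mm; its 90 degree V is 32 mm wide, 16 mm deep. In front of it and beyond the stop there is a channel 50 mm wide, 30 mm deep
- thin_bar: the other brass bar, 18 mm in diameter and 90 mm long, lying on the board on the other side of the V-block; origin at its centre, x along its axis. To be left alone
- loupe: black watchmaker's eyeglass, 34 mm across, 26 mm high, standing on a far corner of the board. To be left alone
- oil_pot: small round oil pot with brass cover and knob, 36 mm across, 26 mm high, on the other far corner of the board. To be left alone
- cushion: round black and red casing cushion, 90 mm across, 22 mm high, on the bench left of the board. To be left alone
- holder: steel movement holder with a movement in it, about 36 x 70 mm, 29 mm high, on the bench left of the board. To be left alone
- screwdriver: screwdriver, 150 mm long, lying on the bench right of the board. To be left alone
- tweezers: steel tweezers, 130 mm long, lying on the bench right of the board. To be left alone
- dish: small glass jar with steel lid, 56 mm across, 40 mm high, on the bench right of the board. To be left alone
Mind the look-alikes: they are no part of the job. What is shaped like the bar but green or turquoise is not meant.

How it is judged (in metres and radians):
On the way, in this order (a step that is already met when the one before it is completed fails the run):
1. the thick bar has rolled at least a quarter turn while on the board (angle between bar's own z axis and vertical above 1.4 rad and height (world z) of bar above 0.053 m).
2. the thick bar lies in the V (y of bar in the frame of vee between -0.003 and 0.003 m and z of bar in the frame of vee between 0.002 and 0.0085 m and angle between the x axis of bar and the x axis of vee, either way round below 0.05 rad), for 0.2 s.
At the end, for the whole second after the job is handed in: The thick bar lies at rest in the V (centre within 3 mm of the V's centre line and at its seated height, axis within 0.05 rad of the V), its end within 2.5 mm of the stop plate (all of step 2 and x of bar in the frame of vee between -0.0575 and -0.052 m and linear speed of bar below 0.01 m/s and angular speed of bar below 0.1 rad/s); the robot touches nothing.
It fails at once if the bar is lifted (centre more than 8 mm above its height when lying on the board) or stood on end (tipped more than 0.3 rad) (height (world z) of bar above 0.065 m or angle between bar's own x axis and vertical below 1.27 rad or angle between bar's own x axis and vertical above 1.87 rad).
It fails at once if the bar falls off the board (height (world z) of bar below 0.04 m).
It fails at once if another thing is moved more than 15 mm (distance of any of thin_bar, loupe, oil_pot, cushion, holder, screwdriver, tweezers, dish from where it was at the start of the episode above 0.015 m).
It also fails if it takes over 45 s, if anything falls off the work surface, if the arm or the gripper's body presses on something with over 40 N, if the wrist force passes 120 N, or if a joint passes its speed limit or range.

## Working session

There is one attempt and no reset: what is moved stays moved. The work goes in short steps, Python scripts to look and compute and a tool call to move; the robot and the scene stay as the last step left them, time stands still between calls to the robot, and variables do not carry over. Pictures are saved under pics/ and viewed, about 8 in all and at most 12, crops included, and the job is handed in when it is done.

Besides the shell and the picture viewer there is one more tool, called after "Request:" as a command line: name --argument value ..., lists and objects as JSON in quotes. send_rows: Moves the arm, as the interface text tells. Its arguments: {"type":"object","properties":{"series":{"type":"array"},"newtons":{"type":"number"}},"required":["series"]}

```bash
mkdir -p pics; cat > h.py <<'E'
import numpy as np, cv2
from workcell import read_state, capture, job_done
def ray(c,u,v):
    K=c["camera_matrix"];K=np.array(K);k1=c["k1"]
    d=np.array([(u-K[0,2])/K[0,0],(v-K[1,2])/K[1,1]]);s=d.copy()
    for _ in range(20): s=d/(1+k1*(s@s))
    P=np.array(c["pose"]);return P[:3,3],P[:3,:3]@np.array([s[0],-s[1],-1])
def onz(c,u,v,z):
    o,d=ray(c,u,v);return o+d*(z-o[2])/d[2]
def proj(c,p):
    P=np.array(c["pose"]);K=np.array(c["camera_matrix"]);q=P[:3,:3].T@(np.array(p)-P[:3,3]);s=np.array([q[0],-q[1]])/-q[2]
    s=s*(1+c["k1"]*(s@s));return K[0,0]*s[0]+K[0,2],K[1,1]*s[1]+K[1,2]
def save(c,n,crop=None,f=1):
    im=c["image"][:,:,::-1]
    if crop: im=im[crop[1]:crop[3],crop[0]:crop[2]]
    cv2.imwrite("pics/"+n,cv2.resize(im,None,fx=f,fy=f,interpolation=cv2.INTER_CUBIC))
E
python3 - <<'E'
from h import *
s=read_state();print(s)
a=capture("top");b=capture("side")
print(a["pose"],b["pose"],a["camera_matrix"],a["k1"])
save(a,"top.png",None,1.5);save(b,"side.png",None,1.5)
E
```

```text
{'clock': 0.0, 'qpos': array([ 1.06381238,  0.41186684, -0.01270141,  1.59704646,  0.00561376,
        1.13428572, -0.08216216]), 'joint_velocities': array([ 0.00012379,  0.00045927, -0.00041125, -0.00121976,  0.00095415,
       -0.00074811, -0.00057886]), 'joint_efforts': array([ 7.71098462e-05, -5.87948263e+01,  6.42310213e-01, -2.91070372e+01,
       -5.37639542e-02,  1.84359314e-02,  9.88261240e-05]), 'tcp_pos': array([ 265.26242843, -565.35986538,  221.8287427 ]), 'tool_rot': array([-0.15338184, -0.68998803, -0.15444258,  0.69031733]), 'wrist_force': array([ 0.08748068, -0.28091928,  0.0120332 ]), 'wrist_torque': array([-0.00809358, -0.04142883,  0.02134256]), 'finger_gap': 1.0066823809391148}
[[ 2.80168487e-02  9.83962106e-01 -1.76163647e-01  3.36003891e+02]
 [-9.99461211e-01  3.05887278e-02  1.19002730e-02  1.66054307e+01]
 [ 1.70980395e-02  1.75735324e-01  9.84288958e-01  1.08386513e+03]
 [ 0.00000000e+00  0.00000000e+00  0.00000000e+00  1.00000000e+00]] [[ 8.80738601e-01  2.89443334e-01 -3.74862738e-01 -1.59807341e+00]
 [-4.73534304e-01  5.24736396e-01 -7.07401568e-01 -9.73413545e+02]
 [-8.04854594e-03  8.00546233e-01  5.99216947e-01  8.92236078e+02]
 [ 0.00000000e+00  0.00000000e+00  0.00000000e+00  1.00000000e+00]] [[387.70545042   0.         251.13469608]
 [  0.         387.70545042 192.59906285]
 [  0.           0.           1.        ]] -0.01310197000839631
```

View pics/top.png

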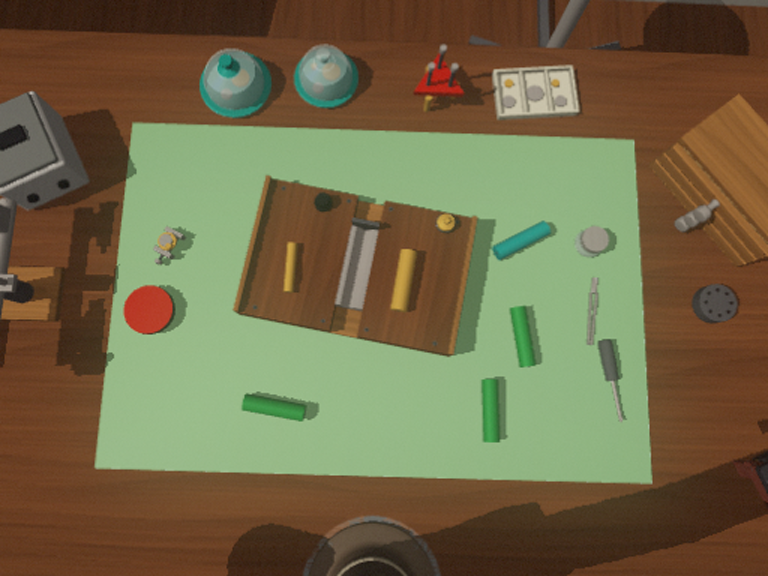

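View pics/side.png

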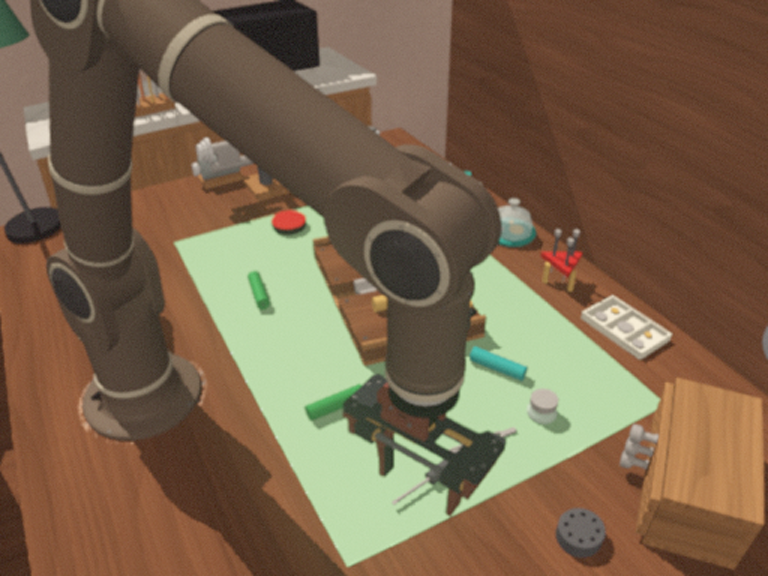

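The top view (1.5x pixels) shows these candidates:
- Thick brass bar at (404,280), right of the V.
- Thin brass bar at (291,267).
- Green bars at (274,406), (523,336) and (490,410).
- Turquoise bar at (522,240).

The stop plate is at (366,224) and the steel V at (357,265). I choose the brass bar at (404,280). The next step is to measure it and check it in a close crop.

```bash
python3 - <<'E'
from h import *
a=capture("top");im=a["image"]
hsv=cv2.cvtColor(im,cv2.COLOR_RGB2HSV)
m=cv2.inRange(hsv,(18,140,120),(32,255,255))
m[:110]=0;m[240:]=0;m[:,:150]=0;m[:,325:]=0
n,l,st,ce=cv2.connectedComponentsWithStats(m)
for i in range(1,n):
    if st[i,4]<30: continue
    p=np.argwhere(l==i)[:,::-1].astype(np.float32)
    w=np.array([onz(a,u,v,57)[:2] for u,v in p],np.float32)
    r=cv2.minAreaRect(w);print(st[i],ce[i],"rect",r, cv2.boxPoints(r).round().tolist())
# grey steel
g=cv2.inRange(hsv,(0,0,75),(180,60,255));g[:120]=0;g[240:]=0;g[:,:200]=0;g[:,270:]=0
n,l,st,ce=cv2.connectedComponentsWithStats(g)
for i in range(1,n):
    if st[i,4]<30: continue
    p=np.argwhere(l==i)[:,::-1].astype(np.float32)
    w=np.array([onz(a,u,v,42)[:2] for u,v in p],np.float32)
    r=cv2.minAreaRect(w);print("grey",st[i],r, cv2.boxPoints(r).round().tolist())
save(a,"crop.png",(150,110,330,245),4.4)
E
```

```text
[291 142  12  12 105] [296.77142857 147.66666667] rect ((649.1495361328125, -117.87103271484375), (29.412996292114258, 32.21499252319336), 47.014427185058594) [[627.0, -118.0], [651.0, -140.0], [671.0, -118.0], [647.0, -96.0]]
[189 161   8  34 191] [192.56544503 177.4973822 ] rect ((556.504150390625, 163.56019592285156), (15.539594650268555, 91.45545959472656), 88.55396270751953) [[511.0, 157.0], [602.0, 155.0], [602.0, 170.0], [511.0, 172.0]]
[260 166  17  41 414] [268.10628019 186.1884058 ] rect ((539.5770263671875, -41.149906158447266), (26.992246627807617, 114.75374603271484), 81.75220489501953) [[481.0, -46.0], [594.0, -63.0], [598.0, -36.0], [485.0, -20.0]]
grey [235 145  18   6  43] ((649.1939086914062, 28.931060791015625), (49.30985641479492, 6.235042095184326), 80.16742706298828) [[642.0, 5.0], [648.0, 4.0], [656.0, 53.0], [650.0, 54.0]]
grey [224 150  28  57 982] ((562.7595825195312, 42.55339050292969), (49.80082702636719, 153.06600952148438), 80.38365173339844) [[483.0, 31.0], [634.0, 5.0], [642.0, 54.0], [491.0, 80.0]]
```

View pics/crop.png

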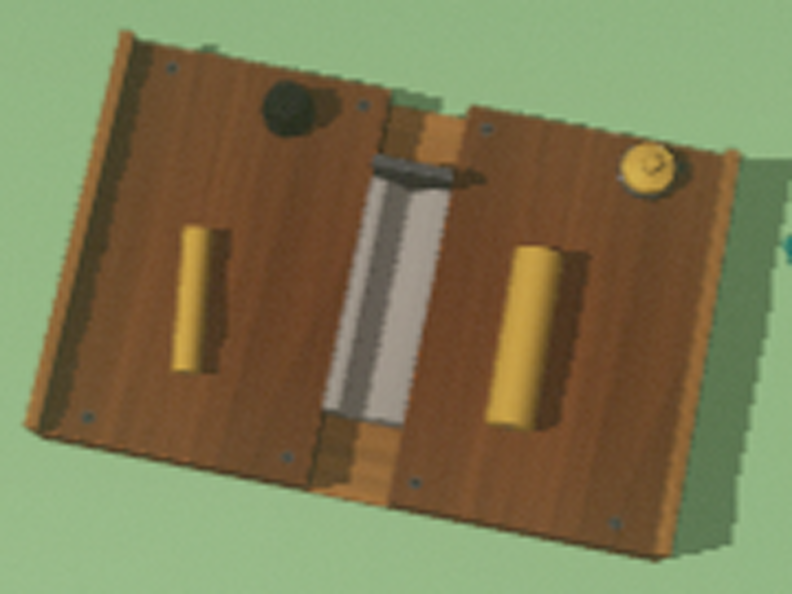

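The crop confirms the choice. The thick brass bar, about 113x27 mm by mask, is right of the V, and the thin bar is left of it. The loupe and oil pot are at the far corners.

The V runs at -9.7° and the bar at about -8.3°. In the V frame the bar's centre is about (-84,-86) mm.

```bash
cat >> h.py <<'E'
from scipy.spatial.transform import Rotation as Rn
O=np.array([637,29.5]);A=np.deg2rad(-9.7);EX=np.array([np.cos(A),np.sin(A)]);EY=np.array([-EX[1],EX[0]])
def R():
    q=read_state()["tool_rot"];return Rn.from_quat([q[1],q[2],q[3],q[0]]).as_matrix()
def tov(p): d=np.array(p[:2])-O;return np.array([d@EX,d@EY])
def plan(vx,vy,z,align=True):
    s=read_state();r=R();print("tool axes\n",r.round(3),"V tcp",tov(s["tcp_pos"]).round(1),"z",s["tcp_pos"][2].round(1),"t",s["clock"])
    # target frame: x down, y=+-EX nearest
    e=np.append(EX,0); e=e if e@r[:,1]>0 else -e
    T=np.c_[[0,0,-1],e,np.cross([0,0,-1],e)] if align else r
    w=np.append(O+vx*EX+vy*EY,z)-s["tcp_pos"]
    print("turn deg",np.rad2deg(Rn.from_matrix(r.T@T).as_rotvec()).round(2),"then shift cm (after turn)",(T.T@w/10).round(2))
    return T
E
python3 -c "
from h import *
plan(-84,-122,150)"
```

```text
tool axes
 [[-0.001  0.425 -0.905]
 [ 0.001 -0.905 -0.425]
 [-1.    -0.001  0.   ]] V tcp [-266.1 -649.1] z 222.0 t 0.15
turn deg [-5.516e+01 -3.000e-02  7.000e-02] then shift cm (after turn) [  7.2   18.21 -52.71]
```

Request:
send_rows --series '[-6.9,0,0,0,0,0,0.4,-6.9,0,0,0,0,0,0.4,-6.9,0,0,0,0,0,0.4,-6.9,0,0,0,0,0,0.4,-6.9,0,0,0,0,0,0.4,-6.9,0,0,0,0,0,0.4,-6.9,0,0,0,0,0,0.4,-6.9,0,0,0,0,0,0.4,0,0,0,0,1,-3,0.4,0,0,0,0,1,-3,0.4,0,0,0,0,1,-3,0.4,0,0,0,0,1,-3,0.4,0,0,0,0,1,-3,0.4,0,0,0,0,1,-3,0.4,0,0,0,0,1,-3,0.4,0,0,0,0,1,-3,0.4,0,0,0,0,1,-3,0.4,0,0,0,0,1,-3,0.4]'

```text
clock: 1.65
tcp_pos: [400.8, -274.0, 215.9]
tool_rot: [-0.46, -0.533, -0.467, 0.535]
wrist_force: [1.1, -1.2, 0.0]
finger_gap: 0.597
```

```bash
python3 -c "
from h import *
plan(-84,-122,150)"
```

```text
tool axes
 [[-0.009  0.99  -0.141]
 [ 0.007 -0.141 -0.99 ]
 [-1.    -0.01  -0.005]] V tcp [-181.7 -338.9] z 215.9 t 1.65
turn deg [ 1.61 -0.3   0.59] then shift cm (after turn) [  6.59   9.77 -21.69]
```

Request:
send_rows --series '[0.8,-0.15,0.3,0.6,1.2,-2.7,0.4,0.8,-0.15,0.3,0.6,1.2,-2.7,0.4,0,0,0,0.7,1.2,-2.7,0.4,0,0,0,0.7,1.2,-2.7,0.4,0,0,0,0.7,1.2,-2.7,0.4,0,0,0,0.7,1.2,-2.7,0.4,0,0,0,0.7,1.2,-2.7,0.4,0,0,0,0.7,1.2,-2.7,0.4,0,0,0,0,0,0,0.4]'

```text
clock: 2.4
tcp_pos: [536.9, -59.5, 160.1]
tool_rot: [0.458, 0.541, 0.456, -0.539]
wrist_force: [-0.3, 0.2, 0.3]
finger_gap: 0.597
```

```bash
python3 -c "
from h import *
plan(-84,-122,50)
b=capture('side');save(b,'s2.png',(160,130,400,310),3.3)
a=capture('top');save(a,'t2.png',(150,110,400,270),3)"
```

```text
tool axes
 [[ 0.003  0.986 -0.164]
 [ 0.001 -0.164 -0.986]
 [-1.     0.003 -0.001]] V tcp [ -83.7 -104.6] z 160.1 t 2.4
turn deg [ 0.24 -0.07 -0.18] then shift cm (after turn) [11.01 -0.03  1.74]
```

View pics/s2.png

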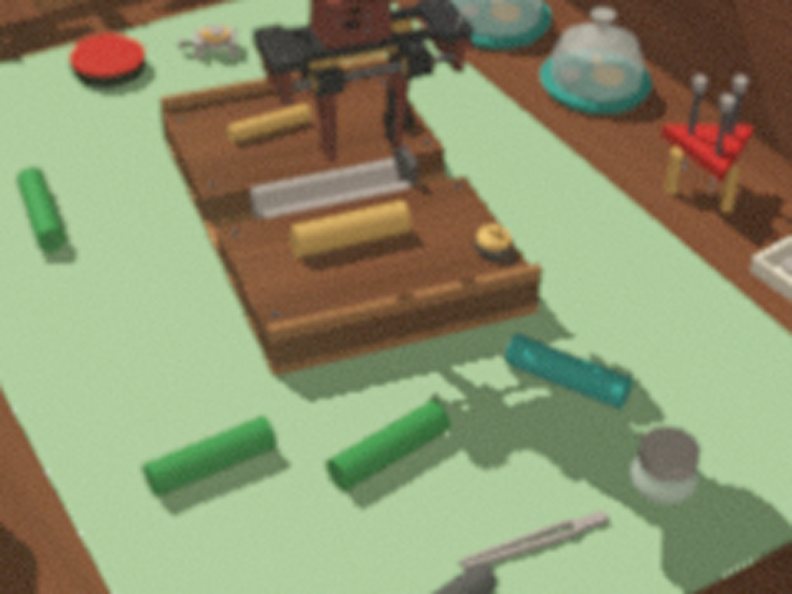

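The side view shows the arm over the board at about 160 mm. The bar is clear at (352,229) in the crop and the jaws are along the V. I'll cross-check the bar's position from this camera.

```bash
python3 - <<'E'
from h import *
b=capture("side");im=b["image"];hsv=cv2.cvtColor(im,cv2.COLOR_RGB2HSV)
m=cv2.inRange(hsv,(15,100,100),(32,255,255));x0,y0=160+285/3.3,130+195/3.3
k=np.zeros_like(m);k[int(y0):130+262*10//33,int(x0):160+415*10//33]=1;m*=k
n,l,st,ce=cv2.connectedComponentsWithStats(m);i=1+st[1:,4].argmax();print(st[i],ce[i])
p=np.argwhere(l==i)[:,::-1].astype(np.float32);r=cv2.minAreaRect(p);print(r)
print("centroid on z=57 V:",tov(onz(b,*ce[i],57)))
B=np.append(O+EX*-84+EY*-86.4,57);print("expected px",proj(b,B),"vs rect centre")
E
```

```text
[247 190  38  19 404] [265.4950495  198.85643564]
((265.4449768066406, 198.77191162109375), (11.162185668945312, 37.374881744384766), 76.4295654296875)
centroid on z=57 V: [-85.80511611 -84.34959898]
expected px (np.float64(266.2672325375178), np.float64(199.12163962012934)) vs rect centre
```

The two views agree within 2 mm. I'll back off behind the bar, then descend.

Request:
send_rows --series '[0.2,0,0,0,0,0.9,0.4,0,0,0,0,0,0.9,0.4,0,0,0,2,0,0,0.4,0,0,0,2,0,0,0.4,0,0,0,2,0,0,0.4,0,0,0,1.5,0,0,0.4,0,0,0,1,0,0,0.4,0,0,0,0,0,0,0.4]'

```text
clock: 3.22
tcp_pos: [528.4, -104.5, 76.5]
tool_rot: [-0.454, -0.545, -0.444, 0.547]
wrist_force: [-0.9, -0.6, 0.1]
finger_gap: 0.601
```

```bash
python3 -c "
from h import *
plan(-84,-122,50)"
```

```text
tool axes
 [[ 0.007  0.981 -0.195]
 [-0.012 -0.194 -0.981]
 [-1.     0.009  0.011]] V tcp [ -84.4 -150.4] z 76.5 t 3.2167
turn deg [-1.51  0.63 -0.5 ] then shift cm (after turn) [ 2.65  0.04 -2.84]
```

Request:
send_rows --series '[-1.5,0.6,-0.5,0,0,-0.8,0.4,0,0,0,0.5,0,-0.4,0.4,0,0,0,0,0,0,0.4,0,0,0,0,0,0,0.4]'

```text
clock: 3.55
tcp_pos: [531.5, -94.7, 73.3]
tool_rot: [0.456, 0.541, 0.455, -0.54]
wrist_force: [0.9, -0.9, -0.5]
finger_gap: 0.598
```

```bash
python3 -c "
from h import *
plan(-84,-122,50);print(read_state()['joint_velocities'])"
```

```text
tool axes
 [[ 0.002  0.985 -0.17 ]
 [-0.    -0.17  -0.985]
 [-1.     0.002  0.   ]] V tcp [ -83.1 -140.2] z 73.3 t 3.55
turn deg [-0.08  0.01 -0.09] then shift cm (after turn) [ 2.33 -0.09 -1.82]
[-0.00799242 -0.002923   -0.00222777  0.00049828 -0.00458837 -0.00174381
 -0.00346163]
```

Request:
send_rows --series '[0,0,0,0.7,0,0,0.4,0,0,0,0.7,0,0,0.4,0,0,0,0.6,0,0,0.4,0,0,0,0.3,0,-0.4,0.4,0,0,0,0,0,-0.4,0.4,0,0,0,0,0,-0.4,0.4,0,0,0,0,0,-0.4,0.4,0,0,0,0,0,0,0.4,0,0,0,0,0,0,0.4]'

```text
clock: 4.3
tcp_pos: [535.5, -75.9, 49.0]
tool_rot: [0.457, 0.541, 0.455, -0.539]
wrist_force: [-0.1, -0.9, 0.7]
finger_gap: 0.607
```

```bash
python3 -c "
from h import *
plan(-84,-113,50)"
```

```text
tool axes
 [[ 0.003  0.986 -0.168]
 [-0.001 -0.168 -0.986]
 [-1.     0.004 -0.   ]] V tcp [ -82.3 -121. ] z 49.0 t 4.3
turn deg [ 0.05 -0.   -0.2 ] then shift cm (after turn) [-0.1  -0.17 -0.8 ]
```

Request:
send_rows --series '[0,0,0,0,0,-0.3,0.4,0,0,0,0,0,-0.3,0.4,0,0,0,0,0,-0.3,0.4,0,0,0,0,0,-0.3,0.4,0,0,0,0,0,-0.3,0.4,0,0,0,0,0,-0.3,0.4,0,0,0,0,0,-0.3,0.4,0,0,0,0,0,-0.3,0.4,0,0,0,0,0,-0.3,0.4,0,0,0,0,0,-0.3,0.4,0,0,0,0,0,-0.3,0.4,0,0,0,0,0,-0.3,0.4,0,0,0,0,0,0,0.4,0,0,0,0,0,0,0.4]'

```text
clock: 5.47
tcp_pos: [542.7, -37.3, 49.8]
tool_rot: [0.458, 0.541, 0.454, -0.539]
wrist_force: [0.3, 1.0, 1.0]
finger_gap: 0.598
```

```bash
cat >> h.py <<'E'
def bars(z=57):
    a=capture("top");hsv=cv2.cvtColor(a["image"],cv2.COLOR_RGB2HSV)
    m=cv2.inRange(hsv,(18,140,90),(32,255,255));m[:110]=0;m[240:]=0;m[:,:150]=0;m[:,325:]=0
    n,l,st,ce=cv2.connectedComponentsWithStats(m)
    for i in range(1,n):
        if st[i,4]<40: continue
        w=np.array([tov(onz(a,u,v,z)) for v,u in np.argwhere(l==i)],np.float32)
        r=cv2.minAreaRect(w);print(st[i],"V centre",np.round(r[0],1),"size",np.round(r[1],1),"ang",round(r[2],1))
    return a
E
python3 -c "
from h import *
plan(-84,-60,50)
a=bars();save(a,'t3.png',(150,110,330,245),4.4)"
```

```text
tool axes
 [[ 0.005  0.986 -0.168]
 [-0.002 -0.168 -0.986]
 [-1.     0.005  0.001]] V tcp [-81.7 -81.7] z 49.8 t 5.4667
turn deg [ 0.03  0.06 -0.29] then shift cm (after turn) [-0.02 -0.23 -2.17]
[189 161  10  34 245] V centre [-101.6  116.6] size [91.7 20.7] ang 8.7
[248 170   8  35 129] V centre [-95.8 -45.9] size [93.9 15.4] ang 1.2
```

View pics/t3.png

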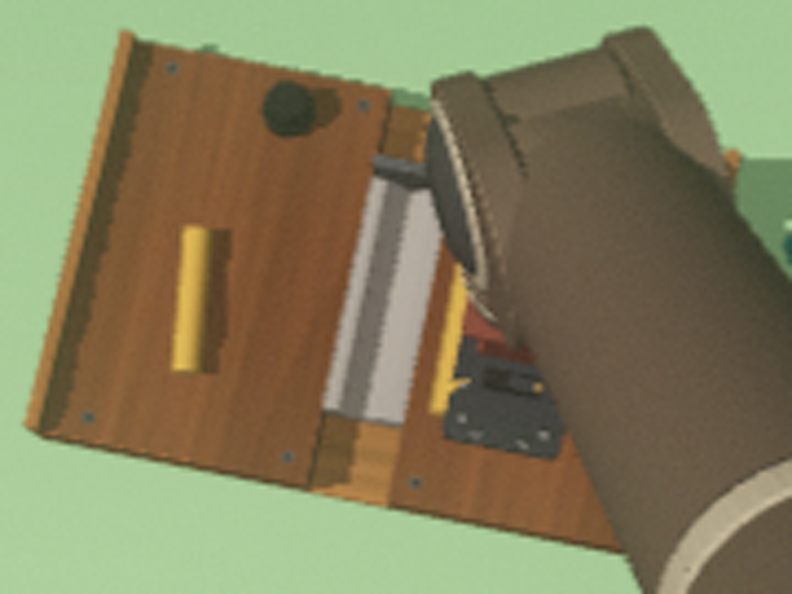

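The bar has rolled about 33 mm, its left edge is at crop (462,270) to (438,410), and it is aligned with the V. I'll keep rolling.

Request:
send_rows --series '[0,0,-0.3,0,-0.1,-0.3,0.4,0,0,0,0,0,-0.3,0.4,0,0,0,0,0,-0.3,0.4,0,0,0,0,0,-0.3,0.4,0,0,0,0,0,-0.3,0.4,0,0,0,0,0,-0.3,0.4,0,0,0,0,0,-0.3,0.4,0,0,0,0,0,-0.3,0.4,0,0,0,0,0,-0.3,0.4,0,0,0,0,0,-0.3,0.4,0,0,0,0,0,-0.3,0.4,0,0,0,0,0,-0.3,0.4,0,0,0,0,0,-0.3,0.4,0,0,0,0,0,0,0.4,0,0,0,0,0,0,0.4]'

```text
clock: 6.77
tcp_pos: [548.8, 5.6, 49.7]
tool_rot: [-0.456, -0.54, -0.456, 0.541]
wrist_force: [-0.4, -0.1, 0.0]
finger_gap: 0.599
```

```bash
python3 -c "
from h import *
plan(-84,-60,50)
a=bars(47);b=capture('side');im=np.hstack([cv2.resize(a['image'][110:245,150:330],(400,300)),cv2.resize(b['image'][130:250,200:360],(400,300))])
save({'image':im},'t4.png')"
```

```text
tool axes
 [[-0.001  0.986 -0.168]
 [-0.001 -0.168 -0.986]
 [-1.    -0.001  0.001]] V tcp [-82.9 -38.4] z 49.7 t 6.7667
turn deg [0.02 0.05 0.05] then shift cm (after turn) [-0.03 -0.11  2.16]
[293 142  10  12  90] V centre [  41.2 -146. ] size [31.8 25.1] ang 10.2
[189 161  10  34 245] V centre [-99.8 118.3] size [92.7 20.6] ang 7.3
[228 168   9  34 157] V centre [-97.2   5.5] size [91.6 18.9] ang 1.4
```

View pics/t4.png

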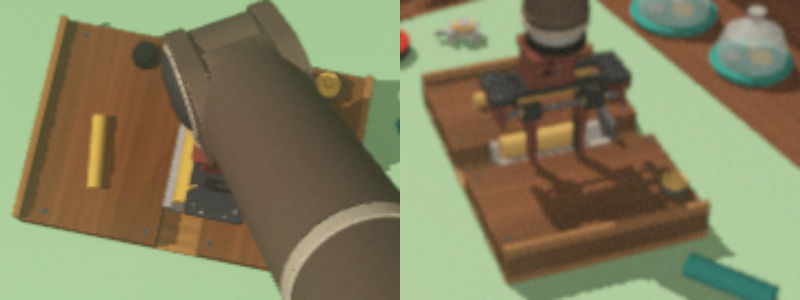

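The bar has dropped into the V (left panel about (185,180), right panel about (535,142)). I'll retreat, rise, close the fingers and move in front of its near end.

Request:
send_rows --series '[0,0,0,0,0,0.6,0.4,0,0,0,0,0,0.8,0.4,0,0,0,0,0,0.6,0.4,0,0,0,-1,0,0,0.4,0,0,0,-1.2,0,0,0.4,0,0,0,-1.2,0,0,1,0,0,0,-0.8,-0.8,-0.6,1,0,0,0,0,-1.2,-0.8,1,0,0,0,0,-1.2,-0.8,1,0,0,0,0,-1.2,-0.8,1,0,0,0,0,-1.2,-0.8,1,0,0,0,0,-1.0,-0.5,1,0,0,0,0,-0.5,-0.3,1,0,0,0,0,0,0,1,0,0,0,0,0,0,1]'

```text
clock: 8.12
tcp_pos: [473.1, 47.5, 97.1]
tool_rot: [-0.457, -0.539, -0.456, 0.541]
wrist_force: [0.3, 0.1, -1.0]
finger_gap: 0.006
```

```bash
python3 -c "
from h import *
plan(-172,0,46)
a=bars(47);b=capture('side');im=np.hstack([cv2.resize(a['image'][110:245,150:330],(400,300)),cv2.resize(b['image'][130:250,200:360],(400,300))])
save({'image':im},'t5.png')"
```

```text
tool axes
 [[-0.001  0.986 -0.166]
 [-0.001 -0.166 -0.986]
 [-1.    -0.001  0.002]] V tcp [-164.6   -9.8] z 97.1 t 8.1167
turn deg [0.13 0.09 0.03] then shift cm (after turn) [ 5.11 -0.74 -0.98]
[292 142  11  12 102] V centre [  40.8 -144.6] size [31.8 27.9] ang 10.2
[189 161   7  34 133] V centre [-100.3  122. ] size [92.4 16.3] ang 12.9
```

View pics/t5.png

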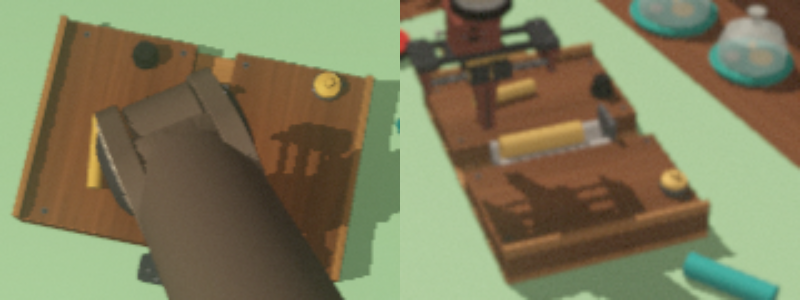

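The bar lies in the V along its length (right panel, about (500,147) to (585,135)), with a gap to the stop. I'll measure it in the side view.

```bash
cat >> h.py <<'E'
def sidebar():
    b=capture("side");hsv=cv2.cvtColor(b["image"],cv2.COLOR_RGB2HSV)
    m=cv2.inRange(hsv,(15,100,90),(32,255,255));k=np.zeros_like(m);k[172:200,236:290]=1;m*=k
    n,l,st,ce=cv2.connectedComponentsWithStats(m);i=1+st[1:,4].argmax()
    p=np.argwhere(l==i)[:,::-1].astype(np.float32);c,s,an=cv2.minAreaRect(p);bx=cv2.boxPoints((c,s,an))
    bx=bx[bx[:,0].argsort()];e=[bx[:2].mean(0),bx[2:].mean(0)]
    print(st[i],"centroid V",tov(onz(b,*ce[i],47)).round(1),"ends V",[tov(onz(b,*q,47)).round(1) for q in e])
E
python3 -c "
from h import *
sidebar()"
```

```text
[238 178  36  15 329] centroid V [-85.9   7.5] ends V [array([-144.8,    7.6]), array([-27.1,   6.8])]
```

Request:
send_rows --series '[0,0,0,0,-0.4,-0.5,1,0,0,0,0,-0.4,-0.4,1,0,0,0,0,0,0,1,0,0,0,1,0,0,1,0,0,0,1,0,0,1,0,0,0,1,0,0,1,0,0,0,0.8,0,0,1,0,0,0,0.4,0,0,1,0,0,0,0,0,0,1,0,0,0,0,0,0,1]'

```text
clock: 9.1
tcp_pos: [467.1, 56.5, 48.4]
tool_rot: [-0.455, -0.54, -0.456, 0.542]
wrist_force: [-0.3, -1.1, 0.9]
finger_gap: 0.009
```

```bash
python3 -c "
from h import *
plan(-126,0,46);print(read_state()['wrist_force']);sidebar()"
```

```text
tool axes
 [[-0.004  0.985 -0.171]
 [-0.001 -0.171 -0.985]
 [-1.    -0.003  0.002]] V tcp [-172.   -2.] z 48.4 t 9.1
turn deg [-0.16  0.09  0.19] then shift cm (after turn) [ 0.24  4.6  -0.2 ]
[-0.26477686 -1.10804631  0.94330055]
[239 178  35  15 326] centroid V [-85.9   7.9] ends V [array([-143.,    7.]), array([-26.8,   7.8])]
```

Request:
send_rows --series '[0,0,0,0.1,0.3,-0.1,1,0,0,0,0.1,0.3,-0.1,1,0,0,0,0,0.3,0,1,0,0,0,0,0.3,0,1,0,0,0,0,0.3,0,1,0,0,0,0,0.3,0,1,0,0,0,0,0.3,0,1,0,0,0,0,0.3,0,1,0,0,0,0,0.3,0,1,0,0,0,0,0.2,0,1,0,0,0,0,0.2,0,1,0,0,0,0,0,0,1]'

```text
clock: 10.15
tcp_pos: [486.9, 55.4, 46.7]
tool_rot: [-0.451, -0.531, -0.462, 0.549]
wrist_force: [-0.2, -0.7, -0.2]
finger_gap: 0.011
```

```bash
python3 -c "
from h import *
plan(-124,0,46);print(read_state()['wrist_force']);sidebar()"
```

```text
tool axes
 [[-0.029  0.985 -0.167]
 [-0.004 -0.167 -0.986]
 [-1.    -0.028  0.009]] V tcp [-152.3    0.3] z 46.7 t 10.15
turn deg [0.06 0.52 1.58] then shift cm (after turn) [0.07 2.83 0.03]
[-0.1730286  -0.65409332 -0.16714029]
[241 178  33  15 317] centroid V [-83.6   7.1] ends V [array([-139.6,    7.5]), array([-26.5,   6.8])]
```

The fingers are in contact and the tip lags slightly, with a 1.6° tilt. I'll correct the tilt and push with somewhat larger steps.

Request:
send_rows --series '[0,0.3,1,0,0.4,0,1,0,0.2,0.6,0,0.4,0,1,0,0,0,0,0.4,0,1,0,0,0,0,0.4,0,1,0,0,0,0,0.4,0,1,0,0,0,0,0,0,1]'

```text
clock: 10.7
tcp_pos: [486.7, 55.3, 44.8]
tool_rot: [-0.451, -0.529, -0.464, 0.549]
wrist_force: [0.8, 0.6, -0.5]
finger_gap: 0.01
```

```bash
python3 -c "
from h import *
plan(-124,0,46);print(read_state()['wrist_force']);sidebar()"
```

```text
tool axes
 [[-0.034  0.986 -0.162]
 [-0.004 -0.162 -0.987]
 [-0.999 -0.033  0.01 ]] V tcp [-1.525e+02  1.000e-01] z 44.8 t 10.7
turn deg [0.38 0.56 1.88] then shift cm (after turn) [-0.12  2.85  0.01]
[ 0.76194849  0.60720277 -0.47415896]
[241 178  33  15 314] centroid V [-83.4   7.3] ends V [array([-139.6,    7.5]), array([-27.1,   6.8])]
```

Request:
send_rows --series '[0.4,0.6,1.9,-0.1,0.5,0,1,0,0,0.5,0,0.8,0,1,0,0,0.5,0,0.8,0,1]'

```text
clock: 11.0
tcp_pos: [494.9, 53.5, 43.6]
tool_rot: [-0.457, -0.538, -0.456, 0.542]
wrist_force: [-34.7, 7.9, 30.9]
finger_gap: 0.004
```

```bash
python3 -c "
from h import *
plan(-124,0,46);s=read_state();print(s['wrist_force'],s['wrist_torque'],s['joint_velocities']);sidebar();b=capture('side');save(b,'s6.png',(200,120,320,210),6)"
```

```text
tool axes
 [[-0.003  0.986 -0.167]
 [-0.004 -0.167 -0.986]
 [-1.    -0.003  0.005]] V tcp [-144.1   -0.3] z 43.6 t 11.0
turn deg [0.09 0.28 0.14] then shift cm (after turn) [-0.24  2.01 -0.03]
[-34.72823      7.93072968  30.90924929] [1.63009914 7.10172578 0.02347832] [-0.0279281   0.04149388  0.0223073  -0.04311696  0.02817086  0.04964955
 -0.01155212]
[243 177  33  16 313] centroid V [-75.7   7.1] ends V [array([-133.2,    7. ]), array([-19.5,   7.7])]
```

View pics/s6.png

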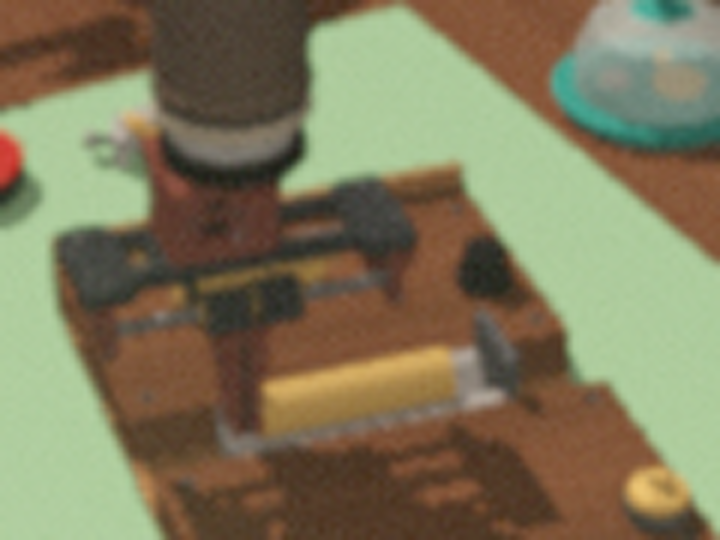

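The bar slid about 8 mm, but the tip has dropped to 43.6 mm and is pressing down (31 N), which increases friction. I'll back off slightly, rise about 4 mm and push again.

Request:
send_rows --series '[0,0,0,-0.1,-0.4,0,1,0,0,0,-0.3,0,0,1,0,0.2,0,-0.2,0,0,1,0,0,0,0,0,0,1]'

```text
clock: 11.43
tcp_pos: [491.2, 54.4, 50.0]
tool_rot: [-0.457, -0.539, -0.457, 0.54]
wrist_force: [0.6, 0.2, 0.1]
finger_gap: 0.007
```

```bash
python3 -c "
from h import *
plan(-124,0,48);s=read_state();print(s['wrist_force']);sidebar()"
```

```text
tool axes
 [[-0.001  0.986 -0.165]
 [-0.001 -0.165 -0.986]
 [-1.    -0.001  0.001]] V tcp [-147.9   -0. ] z 50.0 t 11.4333
turn deg [0.18 0.05 0.06] then shift cm (after turn) [ 0.2   2.39 -0.  ]
[0.57616409 0.18482779 0.09572508]
[242 177  34  16 322] centroid V [-77.1   7.4] ends V [array([-133. ,    7.5]), array([-19.7,   6.8])]
```

Request:
send_rows --series '[0,0,0,0,0.4,0,1,0,0,0,0,0.4,0,1,0,0,0.2,0,0.4,0,1,0,0,0.2,0,0.4,0,1]'

```text
clock: 11.82
tcp_pos: [496.5, 53.0, 48.9]
tool_rot: [-0.454, -0.534, -0.46, 0.545]
wrist_force: [-15.6, 3.7, 15.3]
finger_gap: 0.001
```

```bash
python3 -c "
from h import *
plan(-124,0,48);s=read_state();print(s['wrist_force']);sidebar()"
```

```text
tool axes
 [[-0.016  0.986 -0.165]
 [-0.004 -0.165 -0.986]
 [-1.    -0.015  0.007]] V tcp [-142.5   -0.5] z 48.9 t 11.8167
turn deg [0.21 0.39 0.89] then shift cm (after turn) [ 0.09  1.85 -0.05]
[-15.60557152   3.67349792  15.27035224]
[243 177  33  16 311] centroid V [-74.1   7.5] ends V [array([-132.6,    7. ]), array([-16.5,   8.1])]
```

Request:
send_rows --series '[0,0.2,0.5,-0.15,0.3,0,1,0,0,0.4,-0.15,0.4,0,1,0,0,0.4,-0.1,0.4,0,1,0,0,0.4,-0.1,0.4,0,1]'

```text
clock: 12.2
tcp_pos: [504.3, 50.4, 50.6]
tool_rot: [-0.459, -0.537, -0.456, 0.542]
wrist_force: [-4.6, 1.0, -3.1]
finger_gap: 0.007
```

```bash
python3 -c "
from h import *
plan(-124,0,48);s=read_state();print(s['wrist_force']);sidebar()"
```

```text
tool axes
 [[-0.002  0.987 -0.163]
 [-0.007 -0.163 -0.987]
 [-1.    -0.001  0.008]] V tcp [-134.3   -1.8] z 50.6 t 12.2
turn deg [0.29 0.44 0.06] then shift cm (after turn) [ 0.26  1.03 -0.18]
[-4.57470271  1.03707907 -3.1199835 ]
[246 177  33  15 315] centroid V [-66.    7.5] ends V [array([-122.5,    8. ]), array([-9.3,  7.3])]
```

The slight upward bias cut the push force to 5 N, and the bar moved 8 mm. About 10 mm remain.

Request:
send_rows --series '[0.3,0.4,0,-0.05,0.3,-0.1,1,0,0,0.3,-0.05,0.3,0,1,0,0,0.3,-0.05,0.3,0,1]'

```text
clock: 12.5
tcp_pos: [513.5, 49.3, 51.2]
tool_rot: [0.458, 0.542, 0.453, -0.539]
wrist_force: [-3.9, 0.8, -2.9]
finger_gap: 0.01
```

```bash
python3 -c "
from h import *
plan(-124,0,48);s=read_state();print(s['wrist_force']);sidebar()"
```

```text
tool axes
 [[ 0.008  0.985 -0.17 ]
 [-0.003 -0.17  -0.986]
 [-1.     0.008  0.001]] V tcp [-125.1   -1.3] z 51.2 t 12.5
turn deg [-0.06  0.07 -0.46] then shift cm (after turn) [ 0.32  0.11 -0.13]
[-3.85739803  0.75056947 -2.87641772]
[249 176  33  16 323] centroid V [-55.2   7.7] ends V [array([-111.6,    8.8]), array([2.8, 6.4])]
```

Request:
send_rows --series '[0,0,0,-0.03,0.25,0,1,0,0,0.2,-0.03,0.25,0,1]'

```text
clock: 12.72
tcp_pos: [519.0, 48.2, 51.9]
tool_rot: [0.459, 0.543, 0.452, -0.538]
wrist_force: [-4.2, 1.0, -2.0]
finger_gap: 0.003
```

```bash
python3 -c "
from h import *
plan(-124,0,48);s=read_state();print(s['wrist_force']);sidebar()"
```

```text
tool axes
 [[ 0.012  0.985 -0.17 ]
 [-0.003 -0.17  -0.986]
 [-1.     0.012  0.001]] V tcp [-119.5   -1.4] z 51.9 t 12.7167
turn deg [-0.07  0.08 -0.69] then shift cm (after turn) [ 0.39 -0.45 -0.14]
[-4.15373463  1.03203361 -2.00081217]
[250 176  34  15 317] centroid V [-50.1   7.6] ends V [array([-108.6,    7.9]), array([7.8, 7.2])]
```

Request:
send_rows --series '[0,0,0,0,0.25,0,1,0,0,0,0,0.25,0,1]'

```text
clock: 12.93
tcp_pos: [519.6, 48.3, 51.3]
tool_rot: [0.458, 0.541, 0.454, -0.54]
wrist_force: [-14.9, 2.9, 12.1]
finger_gap: 0.005
```

```bash
python3 -c "
from h import *
plan(-124,0,48);s=read_state();print(s['wrist_force']);sidebar();b=capture('side');save(b,'s7.png',(220,130,310,205),7)"
```

```text
tool axes
 [[ 0.004  0.986 -0.168]
 [-0.004 -0.168 -0.986]
 [-1.     0.004  0.004]] V tcp [-118.9   -1.3] z 51.3 t 12.9333
turn deg [-0.    0.2  -0.25] then shift cm (after turn) [ 0.33 -0.51 -0.13]
[-14.86771829   2.90185606  12.12628882]
[250 176  34  15 314] centroid V [-49.6   7.1] ends V [array([-108.9,    6.9]), array([8.7, 8.1])]
```

View pics/s7.png

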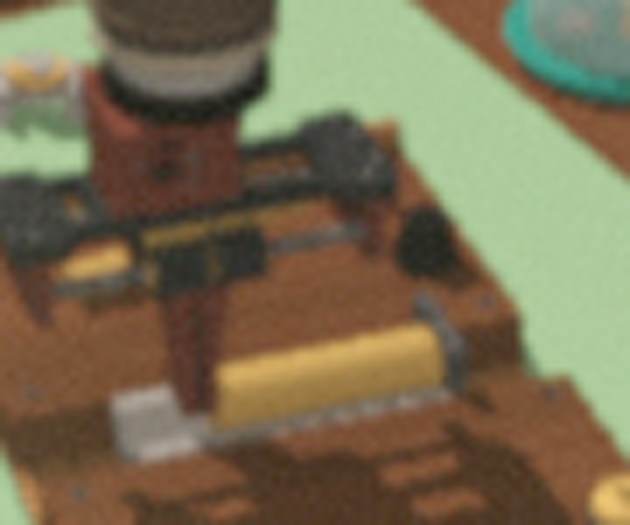

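The bar's far end is at the stop (crop about (440,350)) and the force has risen. One more push with the upward bias will confirm it is hard home and not just stuck by friction.

Request:
send_rows --series '[0,0,0,-0.15,0.25,0,1,0,0,0.2,-0.12,0.35,0,1,0,0,0.2,-0.1,0.35,0,1]'

```text
clock: 13.28
tcp_pos: [519.4, 47.6, 52.5]
tool_rot: [-0.457, -0.536, -0.456, 0.543]
wrist_force: [-11.5, 3.0, -3.4]
finger_gap: 0.008
```

```bash
python3 -c "
from h import *
plan(-124,0,48);s=read_state();print(s['wrist_force']);sidebar()"
```

```text
tool axes
 [[-0.007  0.986 -0.166]
 [-0.007 -0.166 -0.986]
 [-1.    -0.006  0.008]] V tcp [-119.    -1.9] z 52.5 t 13.2833
turn deg [0.15 0.48 0.32] then shift cm (after turn) [ 0.45 -0.5  -0.19]
[-11.47670561   2.98641489  -3.43670794]
[250 176  34  15 313] centroid V [-49.6   7.5] ends V [array([-108.9,    7.2]), array([8.9, 9. ])]
```

The bar didn't move under 11 N with the upward bias, while sliding took only 4 N, so it is home. I'll retract straight back, then up.

Request:
send_rows --series '[0,0,0,0,-0.3,0,1,0,0,0,0,-0.5,0,1,0,0,0,0,-0.8,0,1,0,0,0,0,-0.8,0,1,0,0,0,-0.8,-0.5,0,1,0,0,0,-1.5,0,0,1,0,0,0,-1.5,-1.5,0,1,0,0,0,-1.5,-2,0,1,0,0,0,-1.5,-2,0,1,0,0,0,-1,-1,0,1,0,0,0,0,0,0,1,0,0,0,0,0,0,1,0,0,0,0,0,0,1]'

```text
clock: 14.42
tcp_pos: [428.9, 65.3, 141.1]
tool_rot: [0.462, 0.543, 0.451, -0.537]
wrist_force: [0.5, 0.6, -0.3]
finger_gap: 0.007
```

```bash
python3 -c "
from h import *
s=read_state();print(s['clock'],s['tcp_pos'],s['wrist_force']);sidebar();a=bars(47);b=capture('side');im=np.hstack([cv2.resize(a['image'][110:245,150:330],(400,300)),cv2.resize(b['image'][130:205,220:320],(400,300))])
save({'image':im},'f8.png')"
```

```text
14.4167 [428.91797551  65.25801088 141.14852522] [ 0.5084672   0.62671616 -0.32098099]
[248 176  36  15 327] centroid V [-52.4   7.4] ends V [array([-110.8,    7.2]), array([8.1, 8.4])]
[292 142  11  12 103] V centre [  40.8 -144.6] size [31.9 27.9] ang 10.2
[234 150  15  27 239] V centre [-32.4   1.1] size [28.3 73.2] ang 89.0
[190 161   9  20 136] V centre [-80.5 120.9] size [53.9 19.8] ang 8.3
```

View pics/f8.png

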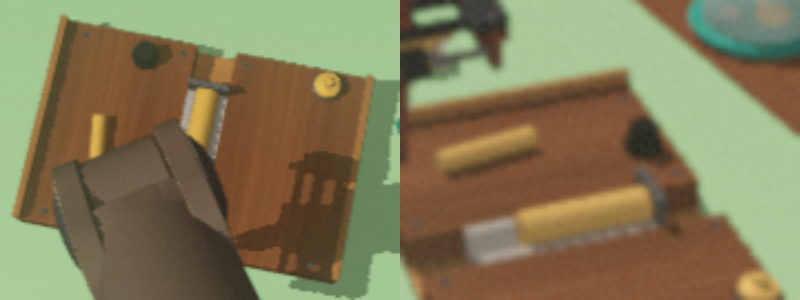

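The bar's far end hasn't shifted since the hard contact. The last picture shows it against the stop (left panel about (207,90), right panel about (655,195)), seated in the V with nothing touching it. I'm handing in.

```bash
python3 -c "
from h import *
job_done()"
```

```text
the job is handed in; nothing more can be done
```

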